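# Snap the top cap onto a counter display stand

### The arm

A 6-joint arm with a two-finger parallel gripper is mounted at the origin on the work surface. World frame = base frame: x ahead of the robot, y to its left, z up, the work surface at z = 0. Lengths are in m, angles in rad, forces in N, time in s.
With the tool pointing down it reaches from about 0.3 to 0.85 m from the base axis. Payload 4.2 kg.
Tool frame: the origin (TCP) lies midway between the tips of the shut fingers; the grasp point (between the pads) lies 19 mm behind it (r.grip_depth is the distance from the TCP to the grasp point, in m); z points along the fingers, y is the direction in which the jaws open and shut (so a half turn about z gives the same grasp; the last joint's range is limited). The gripper opens to 91 mm and grips with 3 to 60 N. Pads are 32 mm wide; open, the fingers measure 118 mm over their backs; the gripper's body (76 mm by 178 mm) begins 60 mm behind the grasp point.
Start: joints at [1.124, 0.32, 1.565, -0, 1.257, -0.02], TCP at [0.238, 0.523, 0.214] pointing down, gripper open.
Joint ranges: [-3.11, 3.11], [-0.84, 2.01], [0.21, 2.61], [-1.34, 4.49], [0.05, 2.63], [-2.56, 2.56]. Speed limits (rad/s): [2.57, 2.57, 3.14, 3.14, 3.14, 3.14].

### API

Orientations are given as a unit quaternion [w, x, y, z].
In Python, from station import r, monitor, viewer gives the robot as it stands. Calls block until the motion is done:
- r.move_to(position, orientation): joint-space move of the TCP to a pose.
- r.move_linear(position, frame=None, speed=0.15): straight line of the TCP; frame=None keeps the orientation; speed is the mean speed in m/s.
- r.movej(angles): joint-space move.
- r.let_go() and r.grasp(squeeze=None): open the fingers fully, or close them until they stop; squeeze is the grip in N (None keeps the last).
- r.sleep(seconds).
- r.inverse_kinematics(position, orientation): joint angles nearest the present ones, or None.
- monitor.state(): the state.
- viewer.snapshot(name): name is "scene" or "top"; returns the picture (384x512x3 uint8, blue, green, red); there is no depth.
- viewer.get_calibration(name): a dict with "mtx" (3x3 intrinsics, pixels), "view" (4x4, takes a point from world to camera coordinates). Camera axes: x right, y down, z forward; pixel columns grow to the right and rows downward; lengths in m; the calibration is good to about 2 mm. A picture is of the moment at which its call begins. get_calibration takes no time and is no camera call.
A pose or a line that the arm cannot do raises r.Unreachable and nothing moves.
- r.finish_job(): hands the job in, once; it reports no verdict.
The state is a dict: "clock": time; "joints": joint angles; "joint_velocities": joint speeds; "effort": joint torques, N m; "tcp_pos": TCP position; "orientation": TCP orientation; "ft_force": force on the tool from outside, world axes, zero at the start; "moment": the same for the moment, N m; "gripper_width": finger opening in m.
Only numpy, scipy, OpenCV 4.12 (cv2) and the standard library are available. Lean on these libraries where they do the work, as an engineer would, in place of code of your own. Each camera call takes 0.05 s, during which the arm holds its last target.

### The job

The two-tier display stand is built except for its top cap, which still lies among the goods on the shelf. Pick up the cap, set it over the split stud on top of the stand and press it straight down through the click until it sits fully home on the hub, leaving the other goods as they stand. Do not let up after the click: the job finishes with the robot still pressing the cap firmly down on the hub.

Things in the scene. Friction and masses are not known exactly. Their poses are not given: they have to be found in the camera images.
- cap: The stand's loose top cap: a black plastic round knob, 40 mm in diameter, 34 mm tall, straight-sided to 26 mm, top slightly domed, 45 g. Stands mouth down. Origin: centre of its open underside; z up its axis. Hollow: its mouth is an 18.5 mm hole through a 3 mm thick lip; above the lip the bore is 26 mm wide and reaches 28 mm above the underside. Fits at any turn about its axis.
- seat (a point): Centre of the hub's flat top (44 mm in diameter) on the display stand, 150 mm above the shelf, z up: the cap is home when its origin is here. The stand is fixed. A cap merely set over the stud hangs on the barbs, its origin about 9 mm above this point. Pressing it past them takes 10 to 15 N; then the resistance drops, the cap snaps down to the hub, and further push goes straight into the hub.
- stud_tip (a point): Top of the pale nylon split stud, 22 mm above seat on the same upright axis. The stud is 15 mm thick and tapers to 8 mm over its last 9 mm. Four springy barbs stand out from it to a diameter of 22 mm, 6 mm above the hub; they catch the cap's lip until it is pressed past them.
- tray: Upper tray of the stand with its central hub, black, fixed: round, 184 mm across, rim top level with the hub top, tray floor 16 mm below the hub top. Origin: centre of its underside, 20 mm below seat. Beneath it, on a post, is a lower tray 244 mm across stocked with baubles that reach 54 mm above the shelf.
- tree: Bystander: turned wooden tree ornament, 52 mm at its widest, 80 mm tall, 60 g, easily tipped. Origin: centre of its underside, z up.
- carton: Bystander: small cardboard gift box with a band, 58 x 58 x 55 mm. Origin: centre of its underside, z up.
- tin: Bystander: flat round metal tin, 68 mm in diameter, 26 mm tall. Origin: centre of its underside, z up.
Mind the look-alikes: they are no part of the job. Of the things like the cap, leave any that is turquoise or yellow; of the rest the larger one is meant.

How it is judged:
On the way, in this order (a step that is already met when the one before it is completed fails the run):
1. the cap is picked up clear of the shelf, held by the fingers (height (world z) of cap above 0.06 m and contact force between the fingers and cap above 2 N), for 0.1 s.
2. the cap is snapped down past the barbs onto the hub (z of cap in the frame of seat below 0.0018 m and horizontal distance between cap and seat below 0.003 m and angle between cap's own z axis and vertical below 0.08 rad), for 0.1 s.
At the end, for the whole second after the job is handed in: The cap is snapped home: its underside within 1.8 mm of the hub's top, centred within 3 mm, upright within 0.08 rad; and the fingers are still pressing it, with more than 5 N between cap and hub, all through the last second (all of step 2 and z of cap in the frame of seat above -0.003 m and contact force between cap and tray above 5 N and contact force between the fingers and cap above 4 N); the arm keeps its last pose, push and grip.
It fails at once if other goods on the shelf are shoved (30 mm) or tipped (distance of any of tree, carton, tin from where it was at the start of the episode above 0.03 m or angle between any of tree, carton, tin's own z axis and vertical above 0.4 rad).
It also fails if it takes over 32 s, if anything falls off the work surface, if the arm or the gripper's body presses on something with over 40 N, if the wrist force passes 120 N, or if a joint passes its speed limit or range.

## Working session

There is one attempt and no reset: what is moved stays moved. The work goes in short steps, each a Python script; the robot and the scene stay as the last script left them, time stands still between calls to the robot, and variables do not carry over. Pictures are saved under pics/ and viewed, and the job is handed in when it is done.

```bash
ls; mkdir -p pics; python3 - <<'E'
from station import r, monitor, viewer
import cv2
for n in("scene","top"):
    im=viewer.snapshot(n); cv2.imwrite(f"pics/{n}0.png",im)
    c=viewer.get_calibration(n); print(n,c["mtx"],c["view"])
print(monitor.state())
E
```

```text
pics
scene [[363.14940253   0.         258.29323791]
 [  0.         363.14940253 191.59329097]
 [  0.           0.           1.        ]] [[-0.57888847  0.8153885   0.00545208  0.23547969]
 [ 0.52717527  0.37935454 -0.7603791  -0.24934433]
 [-0.62207264 -0.43730049 -0.64945662  1.30836269]
 [ 0.          0.          0.          1.        ]]
top [[377.8768532    0.         256.66268634]
 [  0.         377.8768532  185.02522121]
 [  0.           0.           1.        ]] [[ 0.02654786 -0.99963122  0.00571282  0.09576813]
 [-0.98867575 -0.02710043 -0.14760021  0.55958322]
 [ 0.1477006  -0.00172966 -0.98903061  0.81468884]
 [ 0.          0.          0.          1.        ]]
{'clock': 0.1, 'joints': array([ 1.12406906e+00,  3.20253409e-01,  1.56554184e+00,  3.10105988e-05,
        1.25742045e+00, -1.99967357e-02]), 'joint_velocities': array([ 0.00051151,  0.00089795, -0.00399882,  0.00159274, -0.0001181 ,
        0.00259867]), 'effort': array([ 4.54201172e-04, -4.13334846e+01, -2.32507753e+01,  7.27527891e-02,
        4.21322859e-02, -9.36178708e-05]), 'tcp_pos': array([0.23778399, 0.52303388, 0.21319565]), 'orientation': array([-2.02010345e-04,  2.11754660e-01,  9.77322518e-01, -7.86113288e-04]), 'ft_force': array([-0.38775448, -0.35474395, -0.62834527]), 'moment': array([-0.01739956, -0.03980861, -0.00888901]), 'gripper_width': 0.09125268782524262}
```

```bash
sleep 1; ls pics
```

```text
scene0.png
top0.png
```

View pics/scene0.png

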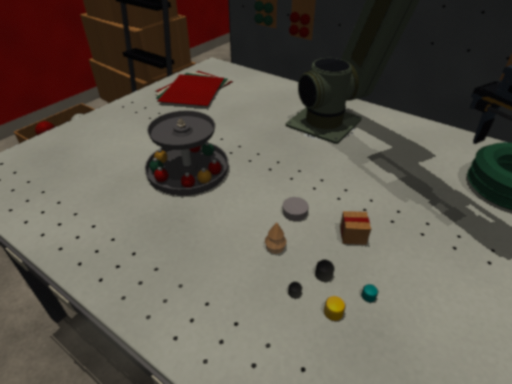

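View pics/top0.png

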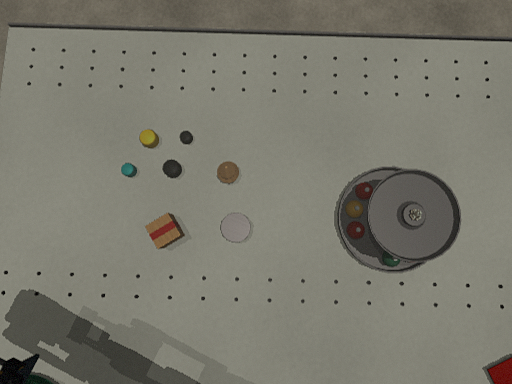

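Top view: the black knobs are at about (172,169), larger, and (186,137), smaller. The stud is at about (413,214). I'll enlarge these in both views.

```bash
python3 - <<'E'
import cv2,numpy as np
t=cv2.imread("pics/top0.png");s=cv2.imread("pics/scene0.png")
def c(im,x,y,w=50,k=8):
    return cv2.resize(np.clip(im[y:y+w,x:x+w].astype(float)*1.7,0,255).astype(np.uint8),None,fx=k,fy=k,interpolation=cv2.INTER_CUBIC)
cv2.imwrite("pics/c1.png",np.hstack([c(t,148,125),c(t,388,190)]))
cv2.imwrite("pics/c2.png",np.hstack([c(s,290,250),c(s,156,100)]))
E
```

```text
(no output)
```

View pics/c1.png

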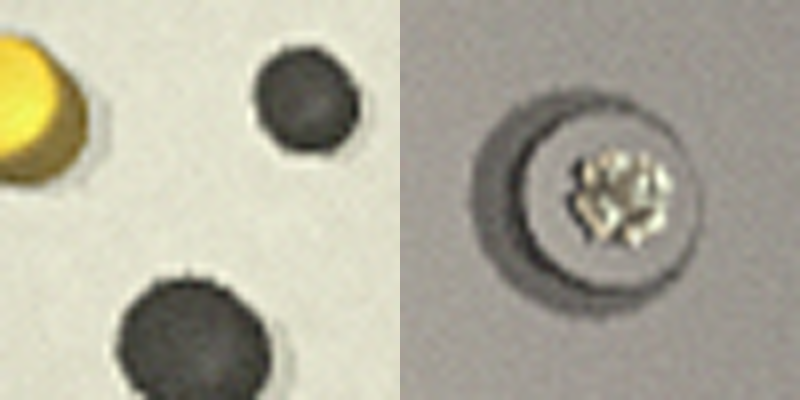

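View pics/c2.png

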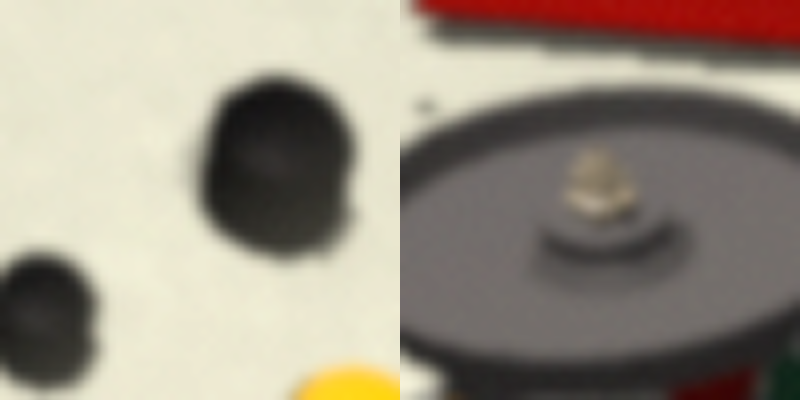

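```bash
cat > h.py <<'E'
import cv2,numpy as np
from station import r,monitor,viewer
from scipy.optimize import least_squares
C={n:viewer.get_calibration(n) for n in("scene","top")}
def proj(n,P):
    P=np.atleast_2d(P);c=C[n];q=P@c["view"][:3,:3].T+c["view"][:3,3];q=q@c["mtx"].T
    return q[:,:2]/q[:,2:]
def back(n,uv,z):
    c=C[n];R=c["view"][:3,:3];o=-R.T@c["view"][:3,3]
    d=R.T@np.linalg.inv(c["mtx"])@[uv[0],uv[1],1];return o+d*(z-o[2])/d[2]
A=np.linspace(0,2*np.pi,72,endpoint=False)
def circ(x,y,z,rad):return np.c_[x+rad*np.cos(A),y+rad*np.sin(A),0*A+z]
def capsil(n,p):
    x,y,z=p;P=np.vstack([circ(x,y,z,.02),circ(x,y,z+.026,.02),circ(x,y,z+.031,.014),circ(x,y,z+.034,.004)])
    return cv2.convexHull(proj(n,P).astype(np.float32))
def sc(n,p):
    m=cv2.moments(capsil(n,p));return np.array([m["m10"],m["m01"]])/m["m00"],m["m00"]
E
python3 - <<'E'
from h import *
def blob(n,im,seed):
    g=im.max(axis=2).astype(np.uint8);m=(g<110).astype(np.uint8)
    k,l,st,ce=cv2.connectedComponentsWithStats(m)
    i=l[seed[1],seed[0]];return ce[i],st[i]
for n,seed in(("top",(172,169)),("scene",(325,270))):
    im=cv2.imread(f"pics/{n}0.png");ce,st=blob(n,im,seed)
    f=least_squares(lambda q:sc(n,[q[0],q[1],0])[0]-ce,back(n,ce,.017)[:2],diff_step=1e-4)
    print(n,ce,st,f.x,sc(n,[*f.x,0])[1])
print("hub",back("top",(413.9,214.5),.15),"stud",back("top",(415.3,213.9),.168))
# expected hub width
b=back("top",(413.9,214.5),.15);e=proj("top",circ(*b,.022));print(np.ptp(e,axis=0),e.min(0),e.max(0))
for z in(.15,.172):print(z,proj("scene",[[b[0],b[1],z]]),proj("top",[[b[0],b[1],z]]))
e=proj("top",circ(*b,.092));print("rim",e.min(0),e.max(0))
for n,uv,z in(("tree",(228,172),.03),("carton",(165,230),.05),("tin",(236,228),.026),("yel",(148,138),.02),("turq",(129,170),.02),("blk2",(186,137),.01)):print(n,back("top",uv,z))
E
```

```text
top [171.89690722 168.50171821] [162 159  20  20 291] [0.59463804 0.31086525] 277.78333639050834
scene [324.25242718 270.63592233] [314 259  21  24 412] [0.59563585 0.31062998] 354.83188971318305
hub [ 0.49071085 -0.19798841  0.15      ] stud [ 0.49045717 -0.19313605  0.168     ]
[22.4695549  22.49889573] [402.66464417 203.30000605] [425.13419907 225.79890177]
0.15 [[181.72781132 125.7834364 ]] [[413.9 214.5]]
0.172 [[180.65374702 118.61029414]] [[418.73521823 213.68355953]]
rim [366.90808688 168.30696564] [460.91136705 262.42324639]
tree [0.58702462 0.17768776 0.03      ]
carton [0.44998017 0.30973185 0.05      ]
tin [0.45933373 0.15500516 0.026     ]
yel [0.6651981  0.37033196 0.02      ]
turq [0.58721831 0.40923886 0.02      ]
blk2 [0.67291712 0.28278521 0.01      ]
```

```bash
python3 - <<'E'
import cv2,numpy as np
t=cv2.imread("pics/top0.png")
im=cv2.resize(t[155:280,325:470],None,fx=5,fy=4.8,interpolation=cv2.INTER_CUBIC)
im=cv2.resize(np.clip(t[160:275,355:470].astype(float)*1.5,0,255).astype(np.uint8),None,fx=5,fy=5,interpolation=cv2.INTER_CUBIC)
cv2.imwrite("pics/c3.png",im)
E
```

```text
(no output)
```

View pics/c3.png

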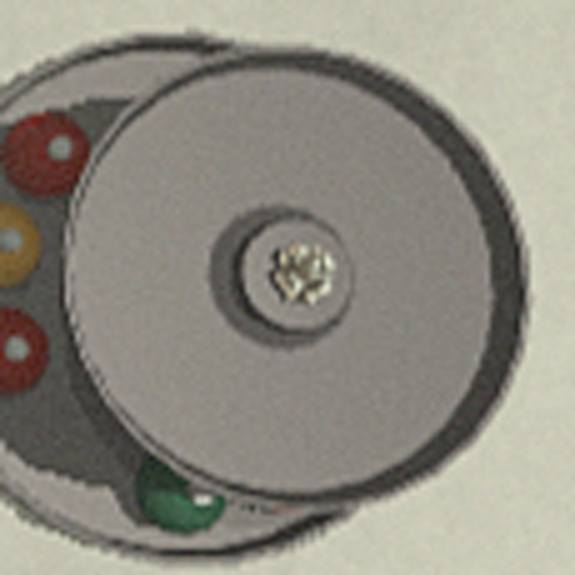

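The cap comes out at (0.595, 0.311) in both views, within 1 mm. The seat is at about (0.491, -0.198), with the rim and hub outlines agreeing. I'll grasp with the jaws along y, where nothing is in the way.

```bash
python3 - <<'E'
from h import *
q=[0,0,1,0]
print(r.inverse_kinematics([.595,.311,.006],q), r.inverse_kinematics([.491,-.198,.2],q))
r.move_to([.595,.311,.12],q)
print(monitor.state()["clock"])
r.move_linear([.595,.311,.006],speed=.1)
s=monitor.state();print(s["clock"],s["tcp_pos"],s["ft_force"])
r.grasp(45)
s=monitor.state();print(s["clock"],s["tcp_pos"],s["ft_force"],s["gripper_width"])
r.move_linear([.595,.311,.24],speed=.15)
s=monitor.state();print(s["clock"],s["tcp_pos"],s["ft_force"],s["gripper_width"])
r.move_to([.491,-.198,.215],q)
s=monitor.state();print(s["clock"],s["tcp_pos"],s["ft_force"],s["gripper_width"])
t=viewer.snapshot("top");sn=viewer.snapshot("scene")
cv2.imwrite("pics/t1.png",t);cv2.imwrite("pics/s1.png",sn)
f=lambda im,x,y,w:cv2.resize(np.clip(im[y:y+w,x:x+w]*1.7,0,255).astype(np.uint8),(400,400),interpolation=cv2.INTER_CUBIC)
cv2.imwrite("pics/d1.png",np.hstack([f(t,360,160,110),f(sn,140,70,80)]))
E
```

```text
[ 4.64503844e-01  6.42453141e-01  1.57842468e+00 -4.44089210e-16
  9.20714833e-01 -1.10629248e+00] [-4.05036016e-01  2.57715973e-01  1.68995332e+00 -4.44089210e-16
  1.19392337e+00 -1.97583234e+00]
1.6667
2.9583 [0.59556774 0.31130039 0.0068322 ] [-0.61948183  0.08704716 -0.52715261]
3.8 [0.59499461 0.31103271 0.00599707] [ 0.17038867  0.40010562 -0.52911911] 0.039663765183649134
5.5083 [0.59462031 0.31081881 0.23891557] [-0.08857511 -0.08270447 -1.96955591] 0.04008659677166581
7.3917 [ 0.49158509 -0.19739422  0.21505788] [-0.43056332  0.09280196 -0.7731717 ] 0.04004918109174306
```

View pics/d1.png

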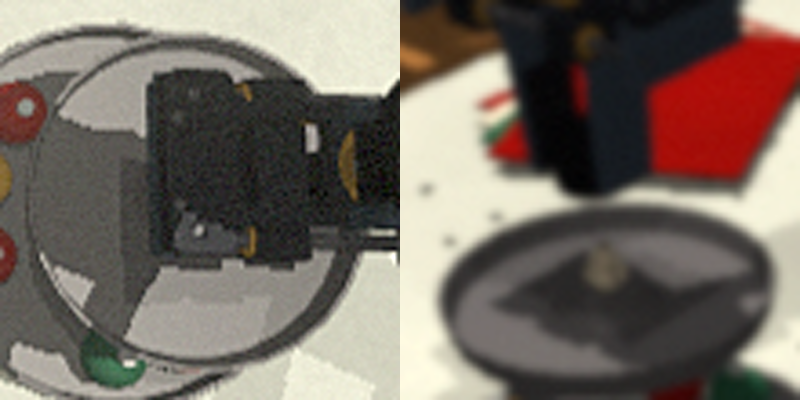

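View pics/s1.png

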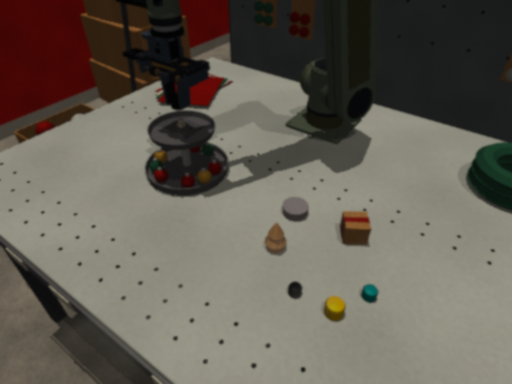

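```bash
python3 - <<'E'
from h import *
sn=cv2.imread("pics/s1.png");p=monitor.state()["tcp_pos"];print(p)
e=proj("scene",circ(p[0],p[1],p[2]-.006,.02));print(e.min(0),e.max(0),e[e[:,1].argmax()])
K=12;x0,y0,w,h=155,85,50,48
im=cv2.resize(np.clip(sn[y0:y0+h,x0:x0+w]*2.5,0,255).astype(np.uint8),None,fx=K,fy=K,interpolation=cv2.INTER_CUBIC)
m=lambda a:(((a-[x0,y0])+.5)*K-.5).round().astype(int)
cv2.polylines(im,[m(e)],True,(0,255,0),1)
for P in([.4907,-.198,.172],[.4907,-.198,.15]):cv2.circle(im,tuple(int(v) for v in m(proj("scene",P))[0]),3,(0,255,255),-1)
cv2.polylines(im,[m(proj("scene",circ(.4907,-.198,.15,.092)))],True,(0,0,255),1)
cv2.imwrite("pics/e1.png",im)
E
```

```text
[ 0.49156641 -0.19732589  0.21499089]
[170.97173677 102.72801807] [186.43353842 109.90409677] [177.38324564 109.90409677]
```

View pics/e1.png

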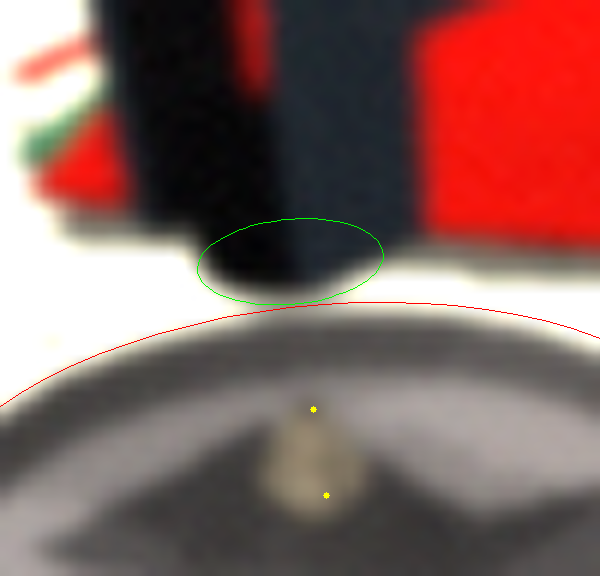

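```bash
python3 - <<'E'
from h import *
# gradient-based fit of rim outer edge (z=.15, R=.092) in both start images
for n in("scene","top"):
    g=cv2.GaussianBlur(cv2.imread(f"pics/{n}0.png"),(0,0),1.0).astype(np.float32).mean(2)
    def samp(uv):return cv2.remap(g,uv[:,0].astype(np.float32)[None],uv[:,1].astype(np.float32)[None],cv2.INTER_LINEAR)[0]
    best=[]
    for dx in np.arange(-.008,.0081,.0005):
      for dy in np.arange(-.008,.0081,.0005):
        a=circ(.4907+dx,-.198+dy,.15,.094);b=circ(.4907+dx,-.198+dy,.15,.0905)
        d=samp(proj(n,a))-samp(proj(n,b));d=np.clip(d,0,40)
        best.append((d.mean(),.4907+dx,-.198+dy))
    best.sort(reverse=True);print(n,[tuple(np.round(b,4)) for b in best[:5]])
K=8;x0,y0=145,98
sn=cv2.imread("pics/scene0.png")
im=cv2.resize(np.clip(sn[y0:y0+62,x0:x0+75]*1.5,0,255).astype(np.uint8),None,fx=K,fy=K,interpolation=cv2.INTER_CUBIC)
m=lambda a:(((a-[x0,y0])+.5)*K-.5).round().astype(int)
for z,R in((.15,.092),(.15,.022)):cv2.polylines(im,[m(proj("scene",circ(.4907,-.198,z,R)))],True,(0,255,0),1)
cv2.imwrite("pics/e2.png",im)
E
```

```text
scene [(np.float64(16.5762), np.float64(0.4972), np.float64(-0.1925)), (np.float64(16.5632), np.float64(0.4982), np.float64(-0.192)), (np.float64(16.5621), np.float64(0.4972), np.float64(-0.193)), (np.float64(16.5591), np.float64(0.4977), np.float64(-0.1925)), (np.float64(16.5114), np.float64(0.4977), np.float64(-0.192))]
top [(np.float64(20.2275), np.float64(0.4897), np.float64(-0.195)), (np.float64(20.2247), np.float64(0.4897), np.float64(-0.1955)), (np.float64(20.1748), np.float64(0.4902), np.float64(-0.1945)), (np.float64(20.1615), np.float64(0.4897), np.float64(-0.196)), (np.float64(20.1393), np.float64(0.4902), np.float64(-0.196))]
```

View pics/e2.png

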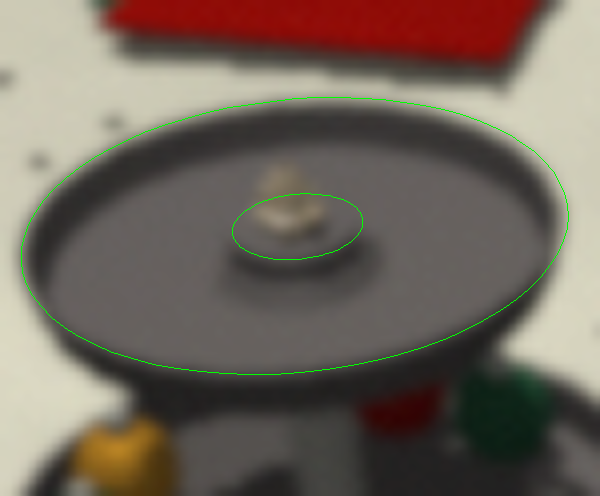

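```bash
python3 - <<'E'
from h import *
x,y=.4913,-.1977
r.move_linear([x,y,.182],speed=.1)
for z in(.178,.175,.172,.169,.167):
    r.move_linear([x,y,z],speed=.05)
    s=monitor.state();print(z,round(s["clock"],2),s["tcp_pos"].round(4),s["ft_force"].round(2),s["moment"].round(3),round(s["gripper_width"],4))
    if np.abs(s["ft_force"]).max()>6:break
E
```

```text
0.178 8.22 [ 0.4914 -0.1977  0.1782] [-0.18 -0.29  0.75] [-0.008 -0.018  0.008] 0.0399
0.175 8.47 [ 0.4912 -0.1977  0.1749] [-0.01  0.29 -0.89] [ 0.006 -0.005  0.064] 0.0395
0.172 8.72 [ 0.4911 -0.1976  0.1718] [ 0.53 -0.6  -0.48] [-0.007 -0.03  -0.03 ] 0.0395
0.169 8.97 [ 0.4912 -0.1976  0.1688] [ 0.06  0.11 -0.79] [ 0.014 -0.042 -0.02 ] 0.0399
0.167 9.22 [ 0.4912 -0.1977  0.1669] [-0.17  0.22 -1.18] [0.051 0.02  0.025] 0.0402
```

The lip is about 11 mm below the stud tip with no side force, so it's well centred. Now the press.

```bash
python3 - <<'E'
from h import *
x,y=.4913,-.1977
r.grasp(58)
for z in np.arange(.1655,.1500,-.0012):
    r.move_linear([x,y,z],speed=.03)
    s=monitor.state();print(round(z,4),round(s["clock"],2),s["tcp_pos"].round(4),s["ft_force"].round(2),s["moment"].round(3),round(s["gripper_width"],4))
    if s["ft_force"][2]>22 or np.abs(s["ft_force"][:2]).max()>10:break
E
```

```text
0.1655 9.69 [ 0.4912 -0.1977  0.1654] [-0.36  0.87 -0.07] [ 0.013 -0.032  0.037] 0.0396
0.1643 9.94 [ 0.4915 -0.1979  0.1646] [-0.48 -0.66  1.54] [-0.033  0.039 -0.026] 0.0397
0.1631 10.19 [ 0.4919 -0.1981  0.1642] [-1.52  0.58  6.2 ] [-0.018  0.177 -0.023] 0.0398
0.1619 10.44 [ 0.4922 -0.1982  0.1638] [-0.84 -0.63 10.52] [0.028 0.301 0.046] 0.0395
0.1607 10.69 [ 0.4918 -0.1982  0.1618] [-0.86 -1.24  3.9 ] [0.144 0.137 0.002] 0.0397
0.1595 10.94 [ 0.4914 -0.1979  0.1584] [ 2.75 -2.52 -6.2 ] [-0.451 -0.484 -0.05 ] 0.0397
0.1583 11.19 [ 0.4902 -0.1971  0.1565] [  1.79  -1.9  -12.29] [-0.221 -0.384 -0.006] 0.0398
0.1571 11.44 [ 0.4905 -0.1971  0.1564] [ 0.07 -0.98 -9.65] [ 0.066 -0.098 -0.014] 0.0396
0.1559 11.69 [ 0.4916 -0.1979  0.1564] [-0.11 -0.74 -4.59] [-0.107 -0.021  0.023] 0.0394
0.1547 11.94 [ 0.4919 -0.198   0.1559] [-0.16 -0.5   3.91] [0.053 0.19  0.016] 0.0398
0.1535 12.19 [ 0.4919 -0.198   0.1559] [-3.54  0.7  11.11] [ 0.27   0.561 -0.027] 0.0396
0.1523 12.44 [ 0.4919 -0.198   0.1559] [-4.64  1.78 17.39] [0.402 0.897 0.014] 0.0398
0.1511 12.69 [ 0.492  -0.198   0.1558] [-7.39  2.79 23.9 ] [0.529 1.299 0.013] 0.0395
```

```bash
python3 - <<'E'
from h import *
for i in range(4):
    r.sleep(.3);s=monitor.state();print(round(s["clock"],2),s["tcp_pos"].round(4),s["ft_force"].round(2),s["orientation"].round(4),round(s["gripper_width"],4))
sn=viewer.snapshot("scene");t=viewer.snapshot("top")
cv2.imwrite("pics/s2.png",sn)
K=12;x0,y0,w,h=150,90,65,48
im=cv2.resize(np.clip(sn[y0:y0+h,x0:x0+w]*2.2,0,255).astype(np.uint8),None,fx=K,fy=K,interpolation=cv2.INTER_CUBIC)
cv2.imwrite("pics/e3.png",im)
E
```

```text
12.99 [ 0.492  -0.198   0.1558] [-7.61  2.61 23.64] [ 2.e-03  0.e+00  1.e+00 -8.e-04] 0.0399
13.29 [ 0.4919 -0.198   0.1558] [-6.46  2.03 23.84] [ 2.1e-03 -0.0e+00  1.0e+00 -9.0e-04] 0.0396
13.59 [ 0.4919 -0.198   0.1558] [-6.44  2.45 23.01] [ 2.e-03  0.e+00  1.e+00 -9.e-04] 0.0397
13.89 [ 0.492  -0.198   0.1558] [-6.01  3.27 24.15] [ 2.e-03 -0.e+00  1.e+00 -8.e-04] 0.0396
```

View pics/e3.png

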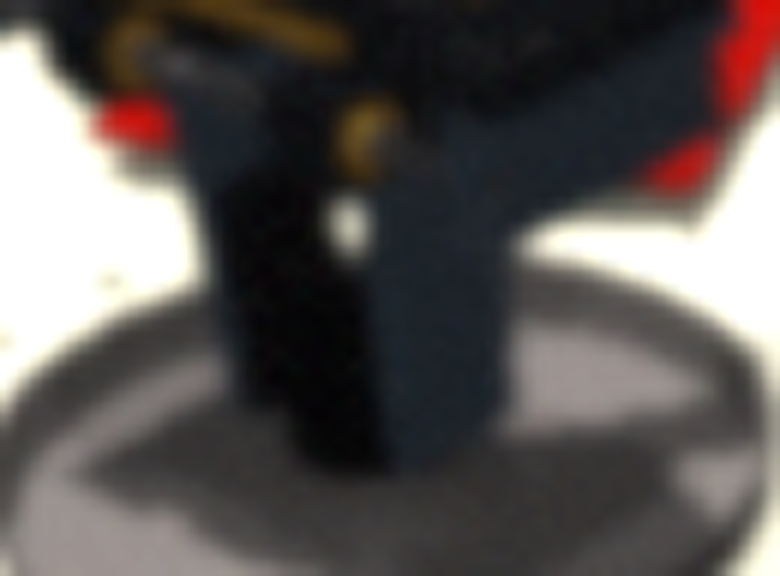

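View pics/s2.png

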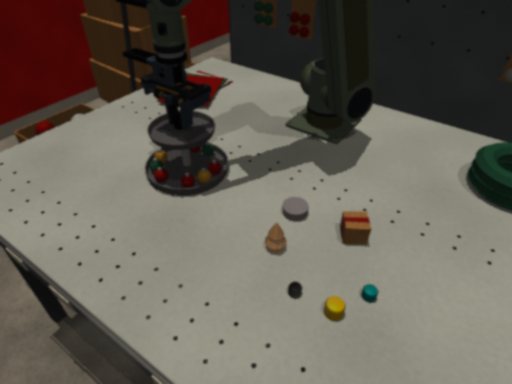

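The pictures show the cap down on the hub at crop (345,465), with the fingers on it. The tree, carton and tin are where they were. The push is steady at about 24 N, so I'm handing in.

```bash
python3 - <<'E'
from h import *
r.finish_job()
s=monitor.state();print(s["clock"],s["tcp_pos"],s["ft_force"])
E
```

```text
the job is handed in; nothing more can be done
the job is handed in; nothing more can be done
```

I picked up the larger black cap, set it over the stud and pressed it through the click onto the hub. I handed the job in at about 14 s, with the robot still pressing.

- **Snap:** the resistance peaked at about 10.5 N or more (I only read it between steps), then dropped. The cap stopped with the TCP at z = 0.156 m, exactly the height expected for a cap sitting home.
- **Holding:** over the last 1.2 s the push held at 23–24 N, with 6–8 N of sideways force. The fingers were closed to 40 mm on the cap at a 58 N squeeze, and the tool was upright to within about 0.005 rad.
- **Other goods:** the tree, carton and tin look unmoved in the last picture.
- **Disagreement:** the two cameras put the seat about 3 mm apart in x (0.491 m and roughly 0.4935 m). I aimed at 0.4913 m. The lip went over the stud with no side force, and the arm settled at 0.492 m.
- **Not checked directly:** I couldn't see the cap's underside or its exact centring. Both are inferred from the stop height and from the fit over the stud. The hand-in reports no verdict.

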